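Hang the ladle from the utensil canister on the drying bar

TASK

Draw the crook-handled ladle out of the steel canister, and hang it by its crook over the cross bar of the drying stand, between the two posts. The bar is clamped at a different height each day, so feel for it: lower the ladle gently until the bar carries it before you let go, never dropping or forcing it. Leave it hanging free (a little swinging is fine), with the canister left standing in its place and everything else undisturbed.

Things in the scene. Friction and masses are not known exactly. Their poses are not given: they have to be found in the camera images.
- ladle: Steel ladle, 200 mm long, 130 g, bowl down in the canister, leaning about 0.45 rad towards its own +x. Straight round stem, 9 mm thick, on its z axis (z up). Origin: on that axis, level with the bowl's bottom. Bowl 44 mm wide, 26 deep, centred at x = -19 mm. At the top the rod bends over (radius 24 mm) towards +x and 8 mm down: the crook, in the x-z plane, its free end at x = 48 mm.
- ladle_grip (a point): Point on the stem's axis 173 mm from the ladle's origin, 27 mm below its top: a good place to pinch the 9 mm stem, across the ladle's y axis, with the fingers pointing down the leaning stem; the bar can then pass under the crook beside the fingers.
- ladle_crook (a point): Underside of the crook's arch at its top (ladle x = 24, z = 191 mm): here the bar bears when the ladle hangs. The crook's free end reaches 32 mm below this point; 39 mm are clear between stem and free end.
- ladle_bowl (a point): Centre of the underside of the ladle's bowl (ladle x = -19 mm, z = 0).
- canister: Loose round stainless steel utensil canister, open on top, 100 mm across, 120 mm tall, wall 2 mm, floor 5 mm thick, 400 g. Origin at the centre of its underside, z up. Its +x points the way the ladle leans.
- stand: Fixed drying stand. Black base 100 (x) by 320 (y) by 12 mm; origin at the centre of its underside. Two posts, 14 mm thick, 290 tall, at y = -145 and 145 mm, carry in black clamps (26 mm) a level steel bar 10 mm thick along y, straight above the origin, usable from both sides. The bar's height is not reported: its top is anywhere from 220 to 270 mm above the origin.
- glass: Bystander: clear drinking glass 74 mm across, 115 mm tall, beside the canister, with a straight stirrer in it. Origin at the centre of its underside.
- spoon: Bystander: straight steel stirrer 180 mm long with a ball on top, leaning in the glass. Origin at its foot.
- squeeze_a: Bystander: squeeze bottle with a nozzle, 58 mm across, 160 mm tall, on the far side of the canister from the crook. Origin at the centre of its underside.
- squeeze_b: Bystander: the same squeeze bottle, at the back of the counter.
- mug: Bystander: plastic mug 84 mm across, 90 mm tall, on the right. Origin at the centre of its underside.
- syrup: Bystander: amber syrup bottle 68 mm across, 200 mm tall, on the left. Origin at the centre of its underside.
- tumbler: Bystander: empty clear tumbler 70 mm across, 100 mm tall, at the back. Origin at the centre of its underside.
There are look-alikes about, which are no part of the job. Leave any blue look-alike of the canister alone.

How it is judged (in metres and radians):
On the way, in this order (a step that is already met when the one before it is completed fails the run):
1. the ladle, held by the fingers, is lifted clear of the canister (bowl higher than its 120 mm rim) (height (world z) of ladle_bowl above 0.12 m and contact force between ladle and the fingers above 0.3 N), for 0.1 s.
2. the crook bears on the bar while the fingers still hold the ladle (contact force between ladle and stand above 0.3 N and contact force between ladle and the fingers above 0.3 N and z of ladle_crook in the frame of stand above 0.205 m and x of ladle_crook in the frame of stand between -0.03 and 0.03 m and y of ladle_crook in the frame of stand between -0.125 and 0.125 m), for 0.1 s.
At the end, for the whole second after the job is handed in: Ladle hanging, borne by the stand, at most swinging gently (under 0.5 m/s): crook underside within 30 mm of the bar's line, 125 mm of its middle, over 205 mm above the stand's foot; bowl over 20 mm up; stem within 0.8 rad of upright. Canister upright (0.1 rad), within 40 mm of its start (x of ladle_crook in the frame of stand between -0.03 and 0.03 m and y of ladle_crook in the frame of stand between -0.125 and 0.125 m and z of ladle_crook in the frame of stand above 0.205 m and height (world z) of ladle_bowl above 0.02 m and angle between ladle's own z axis and vertical below 0.8 rad and linear speed of ladle below 0.5 m/s and contact force between ladle and stand above 0.3 N and angle between canister's own z axis and vertical below 0.1 rad and distance of canister from where it was at the start of the episode below 0.04 m); the robot touches nothing.
It fails at once if the ladle is forced against the stand with more than 25 N (contact force between ladle and stand above 25 N).
It fails at once if the canister is tipped by more than 0.35 rad (angle between canister's own z axis and vertical above 0.35 rad).
It fails at once if a bystander (glass, squeeze bottles, mug, syrup bottle, tumbler) is moved by more than 40 mm, or the stirrer's foot by more than 60 mm (distance of any of glass, squeeze_a, squeeze_b, mug, syrup, tumbler from where it was at the start of the episode above 0.04 m or distance of spoon from where it was at the start of the episode above 0.06 m).
It also fails if it takes over 61 s, if anything falls off the work surface, if the arm or the gripper's body presses on something with over 40 N, if the wrist force passes 120 N, or if a joint passes its speed limit or range.

ROBOT

A 6-joint arm with a two-finger parallel gripper is mounted at the origin on the work surface. World frame = base frame: x ahead of the robot, y to its left, z up, the work surface at z = 0. Lengths are in mm, angles in rad, forces in N, time in s.
With the tool pointing down it reaches from about 350 to 875 mm from the base axis. Payload 4.2 kg.
Tool frame: the origin (TCP) lies at the very end of the fingers, on their centre line; the grasp point (between the pads) lies 19 mm behind it (pinch_z is the distance from the TCP to the grasp point, in mm); z points along the fingers, y is the line along which they close (so a half turn about z gives the same grasp; the last joint's range is limited). The gripper opens to 85 mm and grips with 20 to 120 N. Pads are 22 mm wide; open, the fingers measure 114 mm over their backs; the gripper's body (76 mm by 85 mm) begins 54 mm behind the grasp point. The pads swing forward as they close: fully open they stand 13 mm farther back than shut.
Start: joints at [1.466, 0.385, 0.008, 0, -1.194, -0.259], TCP at [222.36, 584.085, 231.312] pointing down, gripper open.
Joint ranges: [-3.14, 3.14], [-1.21, 2.06], [-1.07, 1.41], [-3.16, 2.05], [-2.99, -0.16], [-3.1, 3.1]. Speed limits (rad/s): [2.79, 2.79, 3.14, 3.14, 3.14, 3.14].

INTERFACE

Orientations are given as a unit quaternion [x, y, z, w].
In Python, from bench import * gives the robot as it stands.
- The arm moves only by the tool arm_command, never from a script. Its argument "steps" is one flat list of numbers, 4 for each row, row after row: the shift along the tool's x, y, z in m, then the turn about the tool's z in rad. In form: [tx, ty, tz, roll, tx, ty, tz, roll, ...]. A call has 1 to 20 rows; each row shifts and turns the commanded pose from where the row before left it, along the tool's axes as they then stand; what a row does not reach is not made up. A row lasts 1/8 s, in which the tool goes at most 62.5 mm and 10.7 degrees, less where a joint would pass 70% of its speed; a pose out of reach is approached as far as the arm can. A call with a gripper value outside its range is refused whole. "grip" is the finger opening in m, from 0 to 0.0854, set as the call begins (left out, the last holds). The fingers move at their own pace and stop on an object; the grip force is fixed at half the most. Time passes only in rows, so rows that do not move let the fingers close. It gives the time, the measured TCP pose, the force, the opening and the grip force at its end, in the units of the state.
- read_state(): the state, without advancing time (a new reading comes with each control period).
- get_image(name): name is "side" or "top" or "wrist"; returns the picture (384x512x3 uint8, red, green, blue); there is no depth.
- get_calibration(name): a dict with "camera_matrix" (3x3 intrinsics, pixels), "k1" (the pictures are not rectified: a ray, as slopes to the right and down, at radius r is drawn at 1 + k1 r^2 times it, then the intrinsics apply), "cam_to_world" (4x4, takes a point from camera to world coordinates). Camera axes: x right, y down, z forward; pixel columns grow to the right and rows downward; lengths in mm; the calibration is good to about 2 mm. A picture is of the moment at which its call begins: read the wrist's pose just before it. get_calibration takes no time and is no camera call; for the wrist camera it gives the pose at the moment of the call.
- job_done(): hands the job in; it is judged then, once.
The state is a dict: "clock": time; "joints": joint angles; "joint_vel": joint speeds; "joint_efforts": joint torques, N m; "position": TCP position; "ee_rot": TCP orientation; "contact_force": force on the tool from outside, world axes, zero at the start; "wrist_torque": the same for the moment, N m; "gripper_width": finger opening in mm; "grasp_force": force on a finger pad.
Only numpy, scipy, OpenCV 4.12 (cv2) and the standard library are available. Lean on these libraries where they do the work, as an engineer would, in place of code of your own. Each camera call takes 0.05 s, during which the arm holds its last target. There are 200 camera calls.

## Working session

There is one attempt and no reset: what is moved stays moved. The work goes in short steps, Python scripts to look and compute and a tool call to move; the robot and the scene stay as the last step left them, time stands still between calls to the robot, and variables do not carry over. Pictures are saved under pics/ and viewed, at most 10 in all, crops included, and the job is handed in when it is done.

Besides the shell and the picture viewer there is one more tool, called after "Emit:" as name(argument=value, ...) on one line, values as JSON. arm_command: Moves the arm, as the interface text tells. Its arguments: {"type":"object","properties":{"steps":{"type":"array","items":{"type":"number"}},"grip":{"type":"number"}},"required":["steps"]}

```bash
mkdir -p pics; ls; python3 - <<'E'
from bench import *
import cv2,numpy as np
s=read_state();print(s)
for n in ["side","top"]:
    im=get_image(n);cv2.imwrite(f"pics/{n}0.png",im[:,:,::-1])
    c=get_calibration(n);print(n,c)
E
```

```text
pics
{'clock': 0.0, 'joints': array([ 1.46561230e+00,  3.85573866e-01,  6.63857432e-03, -4.99128963e-04,
       -1.19403060e+00, -2.58622458e-01]), 'joint_vel': array([-0.00108796, -0.00012789,  0.00067566, -0.00012159,  0.00122783,
        0.00158758]), 'joint_efforts': array([-1.90535196e-03, -3.92293954e+01,  1.88408178e+01,  4.18631852e+00,
       -4.52825203e-03,  7.77508831e-06]), 'position': array([222.15730207, 583.55632597, 230.2161231 ]), 'ee_rot': array([ 9.83483909e-01, -1.80992181e-01, -1.48135961e-04,  1.09936781e-03]), 'contact_force': array([ 0.43749866, -0.48642449, -0.28732157]), 'wrist_torque': array([ 0.003053  , -0.01620863, -0.00692222]), 'grasp_force': 0.0, 'gripper_width': 85.47530229123194}
side {'camera_matrix': array([[441.26470956,   0.        , 256.14958052],
       [  0.        , 441.26470956, 190.89527681],
       [  0.        ,   0.        ,   1.        ]]), 'k1': -0.008186712891962818, 'cam_to_world': array([[ 9.63024537e-01, -1.57907960e-01,  2.18286093e-01,
         3.15617813e+02],
       [-2.68706203e-01, -5.04282990e-01,  8.20667803e-01,
        -1.04623280e+03],
       [-1.95120147e-02, -8.48978058e-01, -5.28067741e-01,
         7.93902251e+02],
       [ 0.00000000e+00,  0.00000000e+00,  0.00000000e+00,
         1.00000000e+00]])}
top {'camera_matrix': array([[480.36765133,   0.        , 258.10468976],
       [  0.        , 480.36765133, 192.73364174],
       [  0.        ,   0.        ,   1.        ]]), 'k1': -0.18638724550070393, 'cam_to_world': array([[-1.44866902e-02, -9.86939494e-01,  1.60438686e-01,
         3.19266767e+02],
       [-9.99847836e-01,  1.27388345e-02, -1.19174935e-02,
         7.26619638e+00],
       [ 9.71804316e-03, -1.60586918e-01, -9.86973861e-01,
         1.73990493e+03],
       [ 0.00000000e+00,  0.00000000e+00,  0.00000000e+00,
         1.00000000e+00]])}
```

View pics/side0.png

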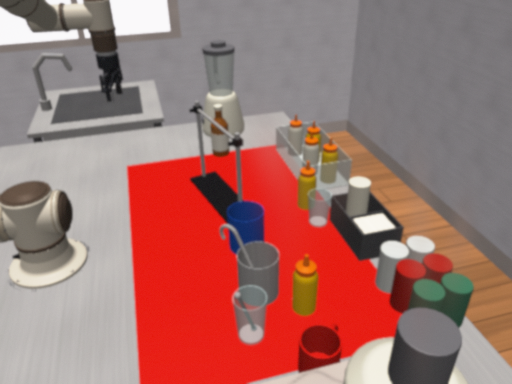

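View pics/top0.png

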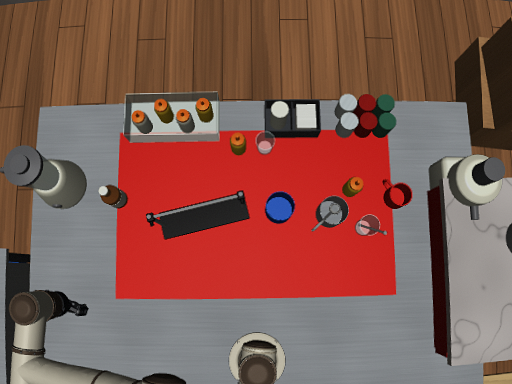

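The steel canister is at side (258,270) / top (332,211), with the ladle's crook at side (230,230) / top (314,230). Possible confusions:
- the blue canister, side (245,225) / top (279,208)
- the glass with its stirrer, side (250,315) / top (368,226)

I choose the steel canister with the crook. Next is a close crop.

```bash
cat > h.py <<'E'
from bench import *
import cv2,numpy as np
from scipy.spatial.transform import Rotation as R
def ray(c,px):
    K,k=c["camera_matrix"],c["k1"]
    d=(np.array(px,float)-K[:2,2])/K[[0,1],[0,1]]
    u=d.copy()
    for _ in range(20): u=d/(1+k*(u@u))
    T=c["cam_to_world"]; v=T[:3,:3]@np.array([*u,1]); return T[:3,3],v/np.linalg.norm(v)
def plane(c,px,z):
    o,v=ray(c,px); return o+v*(z-o[2])/v[2]
def tri(rays):
    A=sum(np.eye(3)-np.outer(v,v) for o,v in rays); b=sum((np.eye(3)-np.outer(v,v))@o for o,v in rays)
    p=np.linalg.solve(A,b); return p,[np.linalg.norm(np.cross(v,p-o)) for o,v in rays]
def proj(c,P):
    T=c["cam_to_world"]; q=T[:3,:3].T@(np.array(P)-T[:3,3]); u=q[:2]/q[2]; u=u*(1+c["k1"]*(u@u))
    return u*c["camera_matrix"][[0,1],[0,1]]+c["camera_matrix"][:2,2]
E
python3 - <<'E'
import cv2,numpy as np
a=cv2.imread("pics/side0.png")[90:350,180:340];b=cv2.imread("pics/top0.png")[170:250,290:400]
a=cv2.resize(a,None,fx=2.3,fy=2.3,interpolation=3);b=cv2.resize(b,None,fx=3.9,fy=3.9,interpolation=3)
c=np.zeros((max(a.shape[0],b.shape[0]),a.shape[1]+b.shape[1],3),np.uint8);c[:a.shape[0],:a.shape[1]]=a;c[:b.shape[0],a.shape[1]:]=b
print(c.shape,a.shape,b.shape);cv2.imwrite("pics/crop1.png",c)
E
```

```text
(598, 797, 3) (598, 368, 3) (312, 429, 3)
```

View pics/crop1.png

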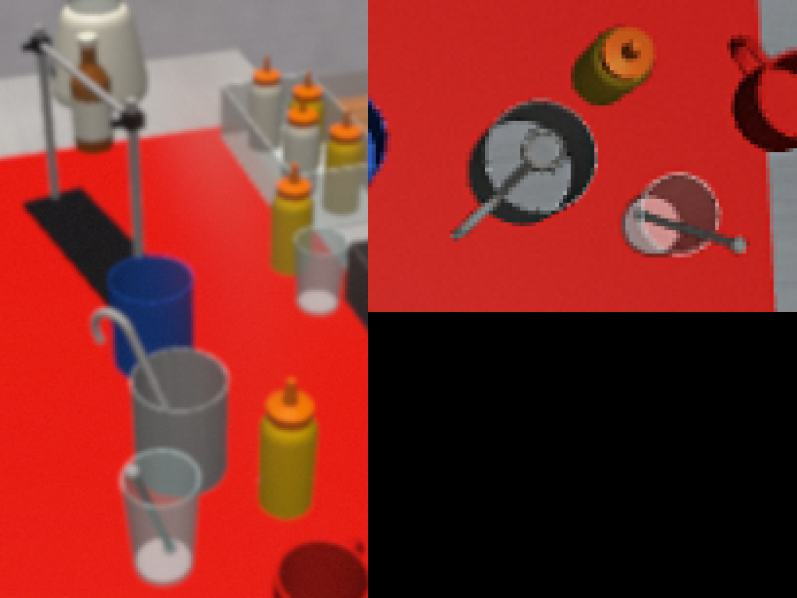

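The side crop shows the crook's arch at (227,226), its free end at (222.6,238), and the steel canister's rim centred at (258,255). In top, the crook end is at (312,230.5), the bowl is near (334,209), and the glass with stirrer lies to the right of it. The choice is confirmed. Next I measure.

```bash
python3 - <<'E'
from h import *
np.set_printoptions(precision=1,suppress=True)
t,s=get_calibration("top"),get_calibration("side")
T=cv2.imread("pics/top0.png");S=cv2.imread("pics/side0.png")
# canister: non-red blob in top
def blob(im,mask,pt):
    n,l,st,ce=cv2.connectedComponentsWithStats(mask.astype(np.uint8)); k=l[pt[1],pt[0]]; return l==k,st[k]
red=(T[:,:,2].astype(int)-T[:,:,0]>90)
m,st=blob(T,~red,(334,210));print("can blob top",st)
b=m.astype(np.uint8);o=cv2.morphologyEx(b,cv2.MORPH_OPEN,cv2.getStructuringElement(2,(9,9)))
c=max(cv2.findContours(o,0,1)[0],key=cv2.contourArea);print("circle",cv2.minEnclosingCircle(c))
print("rim top",plane(t,(334,210.3),120),"rim side",plane(s,(258.3,255),120))
ys,xs=np.nonzero(b&(cv2.dilate(o,np.ones((3,3)))==0)); print("handle px",list(zip(xs,ys)))
print("tip tri",tri([ray(t,(312.3,230.5)),ray(s,(222.6,237.8))]),"z=150:",plane(t,(312.3,230.5),150))
# stand base
g=T.max(2)<50
m,st=blob(T,g,(205,217));print("base",st)
mm=cv2.morphologyEx(m.astype(np.uint8),cv2.MORPH_OPEN,np.ones((7,7)));c=max(cv2.findContours(mm,0,1)[0],key=cv2.contourArea);r=cv2.minAreaRect(c);print(r)
P=[plane(t,p,12) for p in cv2.boxPoints(r)];print(np.array(P),np.mean(P,0),[np.linalg.norm(P[i]-P[i-1]) for i in range(4)])
for n,a,bb in [("clampL",(150,217),(196.5,108.3)),("clampR",(240.5,194.5),(236.5,141.3))]: print(n,tri([ray(t,a),ray(s,bb)]))
for z in(115,):print("glass",plane(t,((672-368)/3.9+290+.0,215/3.9+170),z))
E
python3 - <<'E'
import cv2,numpy as np
a=cv2.imread("pics/top0.png")[185:245,140:255];b=cv2.imread("pics/side0.png")[95:225,180:260]
a=cv2.resize(a,None,fx=4,fy=4,interpolation=0);b=cv2.resize(b,None,fx=4,fy=4,interpolation=0)
c=np.zeros((520,780,3),np.uint8);c[:240,:460]=a;c[:,460:]=b;cv2.imwrite("pics/crop2.png",c)
E
```

```text
can blob top [311 196  38  36 831]
circle ((331.2765808105469, 211.23403930664062), 17.03334617614746)
rim top [ 518.4 -270.9  120. ] rim side [ 522.5 -274.5  120. ]
handle px [(np.int64(317), np.int64(224)), (np.int64(316), np.int64(225)), (np.int64(317), np.int64(225)), (np.int64(318), np.int64(225)), (np.int64(315), np.int64(226)), (np.int64(316), np.int64(226)), (np.int64(317), np.int64(226)), (np.int64(318), np.int64(226)), (np.int64(314), np.int64(227)), (np.int64(315), np.int64(227)), (np.int64(316), np.int64(227)), (np.int64(317), np.int64(227)), (np.int64(313), np.int64(228)), (np.int64(314), np.int64(228)), (np.int64(315), np.int64(228)), (np.int64(316), np.int64(228)), (np.int64(312), np.int64(229)), (np.int64(313), np.int64(229)), (np.int64(314), np.int64(229)), (np.int64(315), np.int64(229)), (np.int64(311), np.int64(230)), (np.int64(312), np.int64(230)), (np.int64(313), np.int64(230)), (np.int64(314), np.int64(230)), (np.int64(312), np.int64(231))]
tip tri (array([ 452.3, -193.6,  126. ]), [np.float64(2.209335617360588), np.float64(2.209335617360792)]) z=150: [ 448.1 -190.4  150. ]
base [ 147  192  102   47 2058]
((203.79412841796875, 217.176513671875), (23.040882110595703, 86.34268188476562), 75.96376037597656)
[[517.3 347.9  12. ]
 [590.6  42.   12. ]
 [508.5  22.6  12. ]
 [435.8 326.3  12. ]] [513.  184.7  12. ] [np.float64(84.30216050368706), np.float64(314.53882387774166), np.float64(84.31961141292929), np.float64(312.34081084068606)]
clampL (array([486.1, 326.8, 265.1]), [np.float64(0.7701687483130287), np.float64(0.7701687483131087)])
clampR (array([553.4,  44.4, 264.5]), [np.float64(0.8764499254249385), np.float64(0.8764499254249495)])
glass [ 465.8 -388.   115. ]
```

View pics/crop2.png

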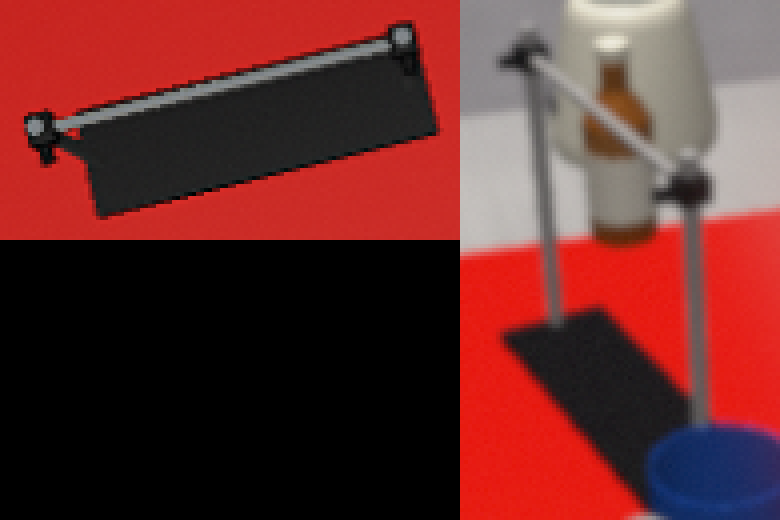

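The crop shows the bar running from clamp L, top (149,217) / side (197,109), to clamp R, top (240.6,194.6) / side (237,142). The clamp spacing comes out at 290 mm, as it must. The ladle leans along world 130.7°, so I move above the grasp.

Emit:
arm_command(steps=[0.0313,0.0392,-0.005,0,0.0313,0.0392,-0.005,0,0.0313,0.0392,-0.005,0,0.0313,0.0392,-0.005,0,0.0313,0.0392,-0.005,0,0.0313,0.0392,-0.005,0,0.0313,0.0392,-0.005,0,0.0313,0.0392,-0.005,0,0.0313,0.0392,-0.005,0,0.0313,0.0392,-0.005,0,0.0313,0.0392,-0.005,0,0.0313,0.0392,-0.005,0,0.0313,0.0392,-0.005,0,0.0313,0.0392,-0.005,0,0.0313,0.0392,-0.005,0,0.0313,0.0392,-0.005,0,0.0313,0.0392,-0.005,0,0,0,0,0.166,0,0,0,0.166,0,0,0,0.166], grip=0.05)

```text
clock: 2.6
position: [482.2, -228.2, 315.6]
ee_rot: [0.907, -0.42, -0.001, 0.0]
contact_force: [0.4, -0.6, 0.6]
gripper_width: 50.2
grasp_force: 0.0
```

```bash
python3 - <<'E'
from h import *
np.set_printoptions(precision=2,suppress=True)
s=read_state();print(s["clock"],s["joints"],s["position"],R.from_quat(s["ee_rot"]).as_matrix(),s["gripper_width"])
c=get_calibration("wrist");print(c)
cv2.imwrite("pics/w1.png",get_image("wrist")[:,:,::-1])
t,sd=get_calibration("top"),get_calibration("side")
# bar height: side pixels on the vertical plane through the clamps
A=np.array([486.1,326.8]);B=np.array([553.4,44.4]);n=np.array([B[1]-A[1],A[0]-B[0]]);n/=np.linalg.norm(n)
for px in [(203,112.5),(216,123.5),(229,134.7)]:
    o,v=ray(sd,px);k=n@(A-o[:2])/(n@v[:2]);print(px,o+k*v)
print(tri([ray(t,(197.6,206.1)),ray(sd,(216,123.5))]))
e=np.array([-.652,.758])
for u,z in [(58.9,153),(100,129)]: print(proj(c,[520+e[0]*u,-272.5+e[1]*u,z]))
E
```

```text
2.6 [-0.14  0.18 -0.07 -0.   -1.33  0.84] [ 482.18 -228.21  315.61] [[ 0.65 -0.76 -0.  ]
 [-0.76 -0.65  0.  ]
 [-0.    0.   -1.  ]] 50.16542556397964
{'camera_matrix': array([[319.82,   0.  , 255.66],
       [  0.  , 319.82, 192.15],
       [  0.  ,   0.  ,   1.  ]]), 'k1': -0.009713378384752443, 'cam_to_world': array([[  -0.76,   -0.62,   -0.18,  528.32],
       [  -0.65,    0.73,    0.21, -280.86],
       [   0.  ,    0.28,   -0.96,  458.19],
       [   0.  ,    0.  ,    0.  ,    1.  ]])}
(203, 112.5) [498.33 275.49 268.35]
(216, 123.5) [521.28 179.19 266.89]
(229, 134.7) [541.92  92.56 264.92]
(array([520.03, 177.39, 267.59]), [np.float64(0.9438713518198233), np.float64(0.9438713518197515)])
[256.7  175.25]
[256.84 207.17]
```

View pics/w1.png

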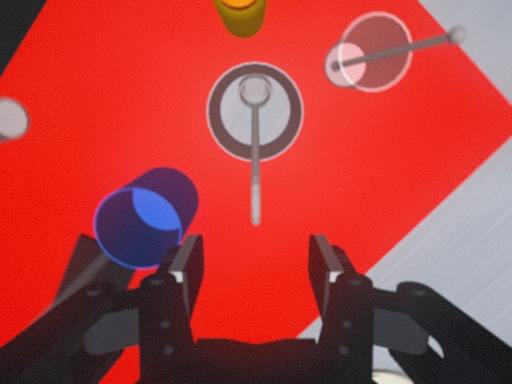

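In the wrist view the stem runs straight down column 255–256, from the rim at (255,158) to the crook's outer end at (256,224). The lateral alignment fits. I check how far along the lean it lies against the arc's predicted outline, and against the canister rim.

```bash
python3 - <<'E'
from h import *
np.set_printoptions(precision=2,suppress=True)
c=get_calibration("wrist");I=cv2.imread("pics/w1.png").astype(int)
nr=(I[:,:,2]-I[:,:,0]<110)
for r in range(150,232,6):
    x=np.nonzero(nr[r,230:285])[0]; print(r,(x.min()+230,x.max()+230) if len(x) else None,end=" ")
col=nr[190:235,254:258].all(1);print("\nlast row",190+np.nonzero(col)[0].max())
e=np.array([-.652,.758]);P=lambda u,z:proj(c,[520+e[0]*u,-272.5+e[1]*u,z])
print("pred arc end row",max(P(84.6+28.5*np.cos(a),151+28.5*np.sin(a))[1] for a in np.linspace(-.6,1.5,40)),"du->row",P(90,151)[1]-P(80,151)[1])
# rim of canister: bright ring
print("rim pred",P(-50,120),P(50,120),"centre",P(0,120))
p=plane(c,(254.5,110.5),120);print("rim centre wrist",p)
E
```

```text
150 (np.int64(230), np.int64(284)) 156 (np.int64(233), np.int64(276)) 162 (np.int64(251), np.int64(259)) 168 (np.int64(252), np.int64(259)) 174 (np.int64(251), np.int64(259)) 180 (np.int64(251), np.int64(259)) 186 (np.int64(251), np.int64(259)) 192 (np.int64(251), np.int64(259)) 198 (np.int64(251), np.int64(259)) 204 (np.int64(251), np.int64(260)) 210 (np.int64(251), np.int64(259)) 216 (np.int64(251), np.int64(259)) 222 (np.int64(252), np.int64(259)) 228 None 
last row 224
pred arc end row 228.1007159354869 du->row 9.474995341266492
rim pred [255.61  59.79] [256.58 160.1 ] centre [256.12 111.99]
rim centre wrist [ 522.23 -272.57  120.  ]
```

Everything agrees within 4 mm. I descend and close.

Emit:
arm_command(steps=[0.001,-0.0015,0.03,0,0,0,0.03,0,0,0,0.03,0,0,0,0.03,0,0,0,0.03,0,0,0,0.02,0,0,0,0.01,0,0,0,0,0])

```text
clock: 3.65
position: [484.1, -227.8, 135.9]
ee_rot: [0.909, -0.417, -0.001, 0.0]
contact_force: [0.1, 1.2, 0.6]
gripper_width: 50.2
grasp_force: 0.0
```

Emit:
arm_command(steps=[0,0,0,0,0,0,0,0,0,0,0,0,0,0,0,0,0,0,0,0,0,0,0,0], grip=0.0)

```text
clock: 4.4
position: [484.6, -227.9, 136.9]
ee_rot: [0.909, -0.418, 0.0, 0.0]
contact_force: [-0.8, -0.2, 4.8]
gripper_width: 7.2
grasp_force: 58.8
```

Emit:
arm_command(steps=[-0.002,0,-0.01,0,-0.002,0,-0.01,0,-0.002,0,-0.01,0,-0.002,0,-0.01,0,-0.003,0,-0.015,0,-0.003,0,-0.015,0,-0.003,0,-0.015,0,-0.003,0,-0.02,0,-0.003,0,-0.02,0,-0.002,0,-0.02,0,0,0,-0.02,0,0,0,-0.02,0,0,0,-0.02,0,0,0,0,0])

```text
clock: 6.15
position: [468.6, -208.9, 343.4]
ee_rot: [0.909, -0.418, 0.002, -0.001]
contact_force: [0.1, 0.7, -1.7]
gripper_width: 7.4
grasp_force: 58.6
```

```bash
python3 - <<'E'
from h import *
np.set_printoptions(precision=2,suppress=True)
s=read_state();print(s["position"],s["contact_force"],s["wrist_torque"],s["gripper_width"])
a=get_image("side")[:,:,::-1];b=get_image("wrist")[:,:,::-1]
cv2.imwrite("pics/s2.png",a);cv2.imwrite("pics/w2.png",b)
a=cv2.resize(a[100:350,130:360],None,fx=1.74,fy=1.74,interpolation=3);c=np.zeros((435,800,3),np.uint8);c[:,:400]=a[:435,:400];c[:300,400:]=cv2.resize(b,(400,300))
cv2.imwrite("pics/c3.png",c)
E
```

```text
[ 468.57 -208.95  343.43] [ 0.12  0.73 -1.66] [ 0.08  0.06 -0.03] 7.371885077600471
```

View pics/c3.png

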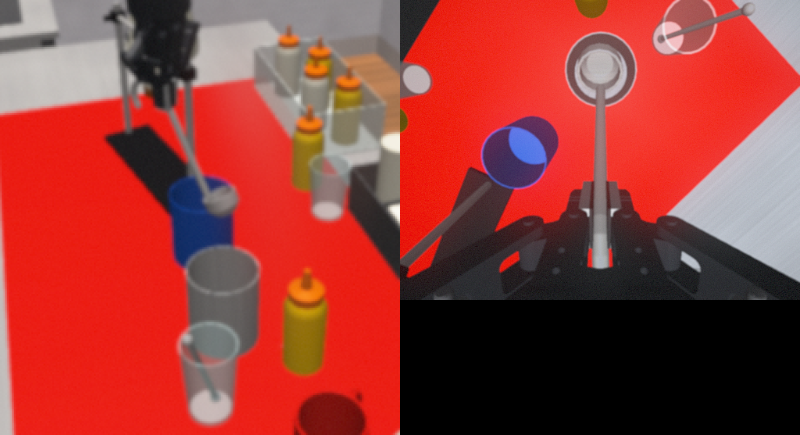

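The ladle is held and clear of the canister, which is still standing. The bowl is at side (257.6,215) and wrist (256,83). I compute its lean and the transfer.

```bash
python3 - <<'E'
from h import *
np.set_printoptions(precision=3,suppress=True)
s=read_state();M=R.from_quat(s["ee_rot"]).as_matrix();t=s["position"];g=t+M[:,2]*-19
b,r=tri([ray(get_calibration("wrist"),(256,83)),ray(get_calibration("side"),(257.6,215))]);print("bowl",b,r)
e=-M[:2,0];e/=np.linalg.norm(e);d=b-g;du=d[:2]@e;print("e",e,"bowl rel grip u,lat,z",du,d[:2]@[-e[1],e[0]],d[2])
# ladle frame: bowl centre (-19,13), grip (0,S): lean
L=np.hypot(du,d[2]);S=13+np.sqrt(L*L-19**2);lean=np.arctan2(-du,-d[2])-np.arctan2(19,S-13);print("S",S,"lean",lean)
for S_ in (S,162):
  rot=lambda x,z:(x*np.cos(lean)+z*np.sin(lean),z*np.cos(lean)-x*np.sin(lean))
  print("arch centre",rot(24,171.5-S_),"tip inner",rot(43.5,159-S_),"tip",rot(48,159-S_),"bowl bottom",rot(-19,-S_))
print("yaw",np.degrees(np.arctan2(M[1,0],M[0,0])))
E
```

```text
bowl [ 522.795 -270.838  231.747] [np.float64(1.0866922151110654), np.float64(1.086692215111074)]
e [-0.651  0.759] bowl rel grip u,lat,z -83.2033870024731 -1.3288348444001616 -128.13453538869632
S 164.59242318783737 lean 0.45122800650413286
arch centre (np.float64(24.610088450134874), np.float64(-4.249489839082441)) tip inner (np.float64(36.70749095991543), np.float64(-24.001777112113764)) tip (np.float64(40.75709623361768), np.float64(-25.96409643556827)) bowl bottom (np.float64(-88.87230949245276), np.float64(-139.83339506828057))
arch centre (np.float64(25.740568920371498), np.float64(-1.9165363694970647)) tip inner (np.float64(37.83797143015205), np.float64(-21.668823642528388)) tip (np.float64(41.8875767038543), np.float64(-23.63114296598289)) bowl bottom (np.float64(-87.74182902221614), np.float64(-137.50044159869518))
yaw -49.3833340741458
```

Lean 0.451, grip at S≈164. I turn by 2.047 rad, then travel parallel to the bar.

Emit:
arm_command(steps=[0,0,0,0.1706,0,0,0,0.1706,0,0,0,0.1706,0,0,0,0.1706,0,0,0,0.1706,0,0,0,0.1706,0,0,0,0.1706,0,0,0,0.1706,0,0,0,0.1706,0,0,0,0.1706,0,0,0,0.1706,0,0,0,0.1706])

```text
clock: 7.75
position: [467.5, -208.6, 340.0]
ee_rot: [-0.113, 0.994, 0.0, -0.001]
contact_force: [-0.2, 0.1, -2.1]
gripper_width: 7.2
grasp_force: 58.6
```

Emit:
arm_command(steps=[0,0.015,0,0,0,0.03,0,0,0,0.04,0,0,0,0.04,0,0,0,0.04,0,0,0,0.04,0,0,0,0.04,0,0,0,0.04,0,0,0,0.037,0,0,0,0.03,0,0,0,0.02,0,0,0,0,0,0,0,0,0,0])

```text
clock: 9.38
position: [381.8, 152.9, 341.1]
ee_rot: [-0.117, 0.993, -0.0, -0.0]
contact_force: [0.8, 0.2, -1.2]
gripper_width: 7.0
grasp_force: 58.7
```

```bash
python3 - <<'E'
from h import *
np.set_printoptions(precision=3,suppress=True)
s=read_state();M=R.from_quat(s["ee_rot"]).as_matrix();t=s["position"]
print(s["clock"],s["joints"],t,"yaw",np.degrees(np.arctan2(M[1,0],M[0,0])),s["contact_force"],s["gripper_width"])
tg=np.array([519.7,185.6])-24*np.array([.973,.232]);print("to go tool xy",M[:2,:2].T@(tg-t[:2]))
c=get_calibration("wrist");print(proj(c,[486.1,326.8,265]),proj(c,[553.4,44.4,265]),proj(c,[519.7,185.6,265]))
a=get_image("side")[:,:,::-1];b=get_image("wrist")[:,:,::-1]
cv2.imwrite("pics/s4.png",a);cv2.imwrite("pics/w4.png",b)
q=np.zeros((400,800,3),np.uint8);q[:,:400]=cv2.resize(a[50:250,110:310],None,fx=2,fy=2,interpolation=3);q[:300,400:]=cv2.resize(b,(400,300));cv2.imwrite("pics/c4.png",q)
E
```

```text
9.375 [ 0.78  -0.06  -0.265 -0.    -1.367 -2.116] [381.804 152.866 341.073] yaw -166.57169160185933 [ 0.839  0.238 -1.247] 7.0301686846592935
to go tool xy [-117.722   -0.177]
[427.079 361.386] [ 82.519 361.219] [254.845 361.74 ]
```

View pics/c4.png

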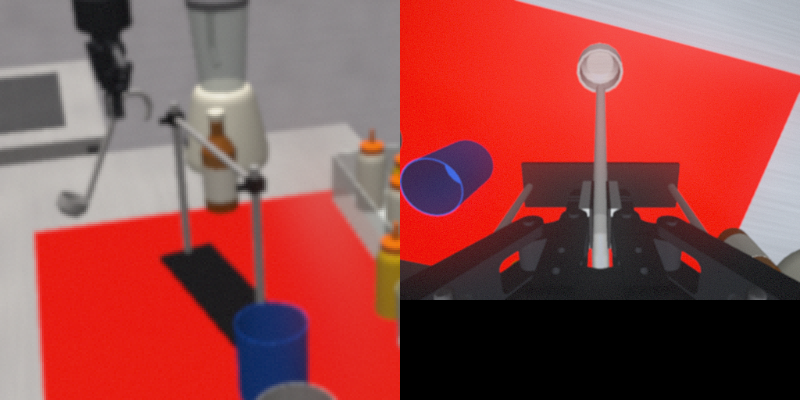

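The crook is clearly visible at side c4 (140,100), opening downward and facing the bar, and the stand base is centred and square in the wrist view. I advance over the bar, then lower above it.

Emit:
arm_command(steps=[-0.015,0,0,0,-0.02,0,0,0,-0.025,0,0,0,-0.025,0,0,0,-0.02,0,0,0,-0.012,0,0,0,-0.001,0,0,0,0,0,0.01,0,0,0,0.01,0,0,0,0.01,0,0,0,0.01,0,0,0,0,0,0,0,0,0])

```text
clock: 11.1
position: [497.3, 180.4, 301.6]
ee_rot: [-0.116, 0.993, 0.0, 0.0]
contact_force: [0.5, -0.2, -1.6]
gripper_width: 7.3
grasp_force: 58.7
```

```bash
python3 - <<'E'
from h import *
np.set_printoptions(precision=3,suppress=True)
s=read_state();M=R.from_quat(s["ee_rot"]).as_matrix();t=s["position"]
print(s["clock"],t,s["contact_force"])
tg=np.array([519.7,185.6])-24*np.array([.973,.232]);print("to go tool xy",M[:2,:2].T@(tg-t[:2]))
a=get_image("side")[:,:,::-1];b=get_image("top")[:,:,::-1]
q=np.zeros((480,800,3),np.uint8);q[:,:480]=cv2.resize(a[70:190,160:280],None,fx=4,fy=4,interpolation=3);q[:320,480:]=cv2.resize(b[170:250,155:235],None,fx=4,fy=4,interpolation=3);cv2.imwrite("pics/c5.png",q)
E
```

```text
11.1 [497.293 180.424 301.608] [ 0.493 -0.226 -1.614]
to go tool xy [ 1.011 -0.164]
```

View pics/c5.png

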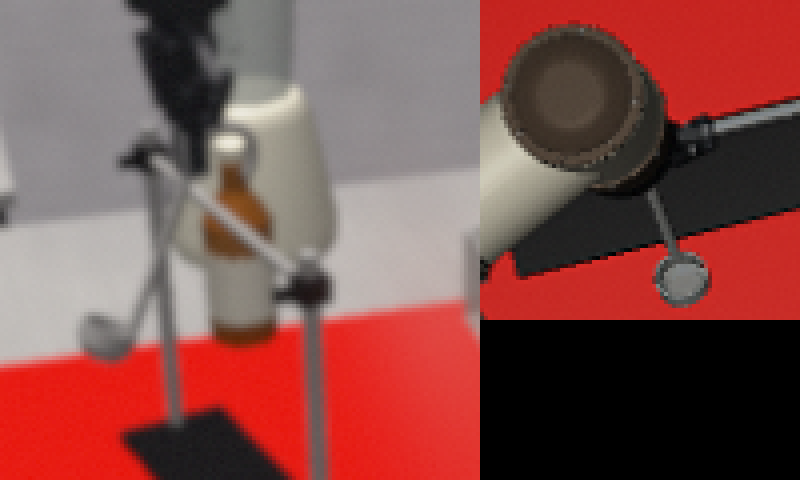

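The stem stands on the robot side of the bar, with the crook beyond it at c5 (240,140). I lower gently.

Emit:
arm_command(steps=[0.001,0,0.004,0,0,0,0.004,0,0,0,0.003,0,0,0,0.003,0,0,0,0.003,0,0,0,0,0])

```text
clock: 11.95
position: [496.0, 180.0, 284.0]
ee_rot: [-0.116, 0.993, -0.0, -0.0]
contact_force: [0.4, -0.8, -1.0]
gripper_width: 7.3
grasp_force: 58.7
```

Emit:
arm_command(steps=[0,0,0.003,0,0,0,0.003,0,0,0,0.003,0,0,0,0.003,0,0,0,0,0])

```text
clock: 12.58
position: [496.0, 180.0, 272.0]
ee_rot: [-0.116, 0.993, -0.0, -0.0]
contact_force: [-0.3, 0.4, -0.8]
gripper_width: 6.9
grasp_force: 58.7
```

Emit:
arm_command(steps=[0,0,0.003,0,0,0,0.003,0,0,0,0.003,0,0,0,0.003,0,0,0,0.002,0,0,0,0.002,0,0,0,0,0])

```text
clock: 13.45
position: [496.1, 180.1, 256.1]
ee_rot: [-0.116, 0.993, -0.0, -0.0]
contact_force: [0.5, -0.2, -0.6]
gripper_width: 7.4
grasp_force: 58.7
```

Emit:
arm_command(steps=[0,0,0.002,0,0,0,0.002,0,0,0,0.002,0,0,0,0.002,0,0,0,0,0])

```text
clock: 14.08
position: [496.0, 180.0, 248.1]
ee_rot: [-0.116, 0.993, -0.0, -0.0]
contact_force: [-0.4, -0.2, -1.7]
gripper_width: 7.0
grasp_force: 58.7
```

Emit:
arm_command(steps=[0,0,0.0015,0,0,0,0.0015,0,0,0,0.0015,0,0,0,0.0015,0,0,0,0,0])

```text
clock: 14.7
position: [496.0, 180.1, 242.1]
ee_rot: [-0.116, 0.993, -0.0, -0.0]
contact_force: [-0.5, 0.1, -1.3]
gripper_width: 7.1
grasp_force: 58.7
```

Emit:
arm_command(steps=[0,0,0.001,0,0,0,0.001,0,0,0,0.001,0,0,0,0,0])

```text
clock: 15.2
position: [496.3, 180.2, 239.9]
ee_rot: [-0.116, 0.993, 0.0, 0.0]
contact_force: [-0.4, -0.2, 0.9]
gripper_width: 7.5
grasp_force: 58.9
```

Emit:
arm_command(steps=[0,0,0.001,0,0,0,0,0])

```text
clock: 15.45
position: [496.4, 180.1, 239.5]
ee_rot: [-0.116, 0.993, 0.0, 0.001]
contact_force: [-2.3, -0.5, 4.7]
gripper_width: 7.2
grasp_force: 59.5
```

Emit:
arm_command(steps=[0,0,0.001,0,0,0,0,0])

```text
clock: 15.7
position: [496.6, 180.2, 239.4]
ee_rot: [-0.116, 0.993, 0.0, 0.001]
contact_force: [-4.1, -1.0, 7.4]
gripper_width: 7.3
grasp_force: 60.0
```

The bar carries it. The sideways force says the bar sits on the stem side of the arch, so I ease it towards the arch centre.

Emit:
arm_command(steps=[0.002,0,0,0,0.001,0,0,0,0,0,0,0])

```text
clock: 16.08
position: [495.2, 180.2, 239.2]
ee_rot: [-0.116, 0.993, 0.001, 0.003]
contact_force: [1.8, -0.8, 5.6]
gripper_width: 7.4
grasp_force: 59.6
```

Emit:
arm_command(steps=[0,0,0.001,0,0,0,0,0])

```text
clock: 16.32
position: [495.4, 180.3, 239.0]
ee_rot: [-0.117, 0.993, 0.001, 0.003]
contact_force: [0.4, -0.4, 8.2]
gripper_width: 7.2
grasp_force: 60.0
```

Emit:
arm_command(steps=[0,0,0,0], grip=0.008)

```text
clock: 16.45
position: [495.4, 180.2, 238.9]
ee_rot: [-0.116, 0.993, 0.001, 0.003]
contact_force: [0.9, -0.1, 9.1]
gripper_width: 8.0
grasp_force: 25.4
```

Emit:
arm_command(steps=[0,0,0,0], grip=0.009)

```text
clock: 16.58
position: [493.0, 179.5, 236.3]
ee_rot: [-0.116, 0.993, 0.0, -0.0]
contact_force: [-0.0, 0.6, -1.4]
gripper_width: 9.0
grasp_force: 0.2
```

Emit:
arm_command(steps=[0,0,0,0,0,0,0,0,0,0,0,0,0,0,0,0,0,0,0,0,0,0,0,0,0,0,0,0,0,0,0,0])

```text
clock: 17.58
position: [493.2, 179.5, 236.3]
ee_rot: [-0.116, 0.993, 0.0, 0.0]
contact_force: [0.2, 0.1, -0.2]
gripper_width: 9.3
grasp_force: 0.1
```

```bash
python3 - <<'E'
from h import *
a=get_image("side")[:,:,::-1];b=get_image("wrist")[:,:,::-1]
q=np.zeros((480,800,3),np.uint8);q[:,:480]=cv2.resize(a[70:190,160:280],None,fx=4,fy=4,interpolation=3);q[:240,480:]=cv2.resize(b,(320,240));cv2.imwrite("pics/c6.png",q)
E
```

```text
(no output)
```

View pics/c6.png

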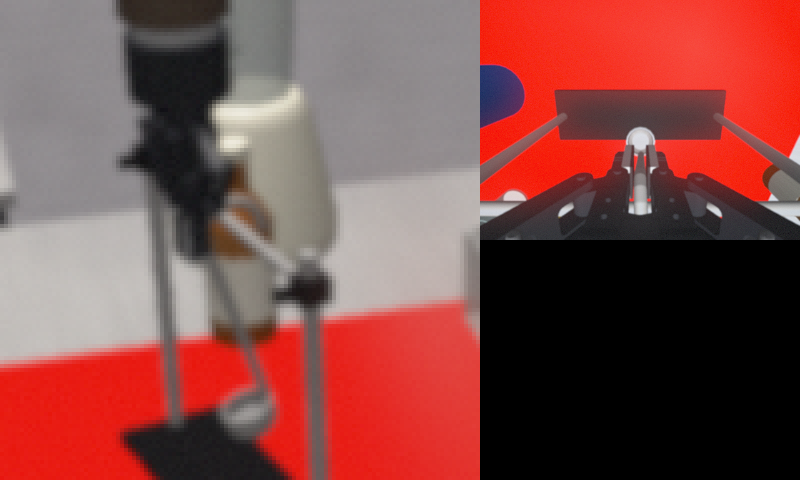

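The ladle hangs by its crook on the bar, with its bowl swung under it at c6 (248,412), between loose fingers. I let it settle, open, and rise clear.

Emit:
arm_command(steps=[0,0,0,0,0,0,0,0,0,0,0,0,0,0,0,0,0,0,0,0,0,0,0,0,0,0,0,0,0,0,0,0,0,0,0,0,0,0,0,0,0,0,0,0,0,0,0,0])

```text
clock: 19.18
position: [493.2, 179.4, 236.3]
ee_rot: [-0.116, 0.993, -0.0, 0.0]
contact_force: [0.1, 0.1, -1.2]
gripper_width: 9.0
grasp_force: 0.4
```

Emit:
arm_command(steps=[0,0,0,0,0,0,0,0,0,0,0,0,0,0,0,0,0,0,0,0,0,0,0,0,0.002,0,-0.005,0,0.002,0,-0.01,0,0.002,0,-0.01,0,0,0,-0.015,0,0,0,-0.02,0,0,0,-0.02,0,0,0,-0.03,0,0,0,-0.03,0,0,0,0,0,0,0,0,0], grip=0.06)

```text
clock: 21.18
position: [487.0, 178.0, 376.2]
ee_rot: [-0.116, 0.993, 0.0, -0.0]
contact_force: [0.7, -0.6, -1.5]
gripper_width: 60.2
grasp_force: 0.0
```

Emit:
arm_command(steps=[0,0,0,0,0,0,0,0,0,0,0,0,0,0,0,0,0,0,0,0,0,0,0,0,0,0,0,0,0,0,0,0,0,0,0,0,0,0,0,0,0,0,0,0,0,0,0,0,0,0,0,0,0,0,0,0])

```text
clock: 22.92
position: [487.4, 178.0, 376.3]
ee_rot: [-0.116, 0.993, 0.0, 0.0]
contact_force: [-0.3, -0.5, 1.1]
gripper_width: 60.0
grasp_force: 0.0
```

```bash
python3 - <<'E'
from h import *
s=read_state();print(s["clock"],s["position"],s["contact_force"],s["gripper_width"])
a=get_image("side")[:,:,::-1];b=get_image("side")[:,:,::-1];print("motion",[cv2.absdiff(a,get_image("side")[:,:,::-1].copy()).max() for _ in range(3)])
q=np.zeros((560,800,3),np.uint8);q[:,:500]=cv2.resize(a[70:350,150:400],None,fx=2,fy=2,interpolation=3);q[:225,500:]=cv2.resize(get_image("wrist")[:,:,::-1],(300,225));cv2.imwrite("pics/c7.png",q)
E
```

```text
22.925 [487.35332045 178.04861872 376.33672356] [-0.29654695 -0.45494415  1.08142083] 60.02371738191724
motion [np.uint8(14), np.uint8(14), np.uint8(16)]
```

View pics/c7.png

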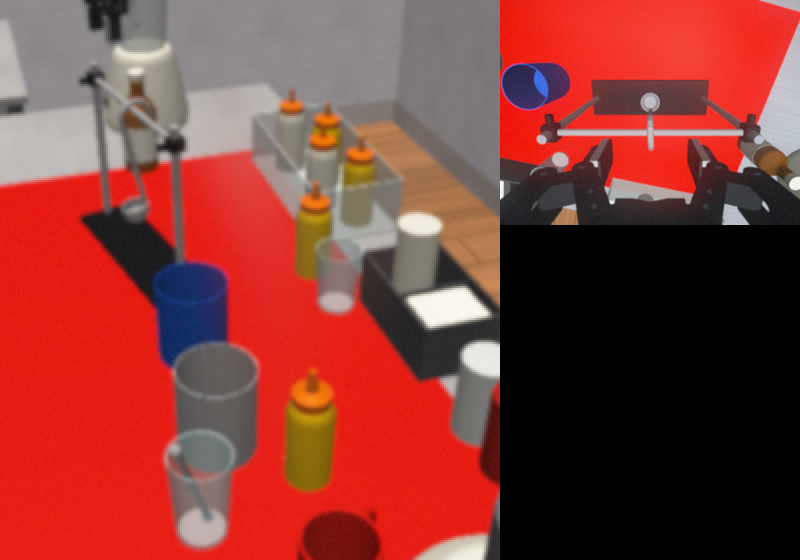

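The ladle hangs mid-bar in both views, at side crop (135,200) and wrist (650,130). It is barely moving, everything else stands where it was, and the gripper is clear. I hand it in.

```bash
python3 -c "
from bench import *
print(job_done())"
```

```text
the job is handed in; nothing more can be done
None
```

The ladle hangs free by its crook at the middle of the bar, with the canister and bystanders left standing where they were; I handed the job in at about 23 s of the 61 s allowed, and no verdict was returned.

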